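Call attention to the core without its tail

ROBOT

A 6-joint arm with a two-finger parallel gripper is mounted at the origin on a cart in front of the work surface, level with it; the furniture and walls round the work are solid. World frame = base frame: x ahead of the robot, y to its left, z up, the work surface at z = 0. Lengths are in m, angles in degrees, forces in N, time in s.
With the tool pointing down it reaches from about 0.35 to 0.875 m from the base axis. Payload 4.2 kg.
Tool frame: the origin (TCP) lies between the finger pads; the fingertips stand 11 mm ahead of it and the grasp point (between the pads) lies 8 mm behind it; z points along the fingers, y is the direction in which the jaws open and shut (so a half turn about z gives the same grasp; the last joint's range is limited). The gripper opens to 87 mm and grips with 3 to 60 N. Pads are 19 mm wide; open, the fingers measure 117 mm over their backs; the gripper's body (75 mm by 190 mm) begins 51 mm behind the grasp point.
Start: joints at [86.207, 22.042, 0.453, 0, -68.411, -14.817], TCP at [0.199, 0.592, 0.234] pointing down, gripper open.
Joint ranges: [-179.83, 179.83], [-69.29, 118.12], [-61.27, 80.66], [-181.25, 117.63], [-171.15, -9.14], [-177.46, 177.46]. Speed limits (degrees/s): [159.86, 159.86, 180, 180, 180, 180].

INTERFACE

Orientations are given as a 3x3 rotation matrix whose columns are the frame's x, y, z axes.
In Python, from station import sense, capture, get_calibration, finish_job, search_frame, cut_out gives the robot as it stands.
- The arm moves only by the tool arm_command, never from a script. Its argument "rows" is a list of rows, each an object with "fingers": the opening in per cent of the stroke, from 0 (shut) to 100 (fully open); "travel": the shift along the tool's x, y, z in cm, a list of three; "roll": the turn about the tool's z in degrees. A call has 1 to 10 rows; each row is the pose to reach, as a shift and turn from the pose commanded when the call began, along the tool's axes at that moment; what a row does not reach only later rows make up. A row lasts 1/10 s, in which the tool goes at most 50 mm and 8.59 degrees, less where a joint would pass 70% of its speed; a pose out of reach is approached as far as the arm can. A call with a gripper value outside its range is refused whole. The fingers move at their own pace and stop on an object; the grip force is fixed at half the most. Time passes only in rows, so rows that repeat a pose let the fingers close. It gives the time, the measured TCP pose, the force and the opening at its end, in the units of the state.
- sense(): the state, without advancing time (a new reading comes with each control period).
- capture(name): name is "scene" or "top" or "wrist"; returns (picture, depth): 480x640x3 uint8, red, green, blue; 480x640 float32, m along the optical axis (not along the pixel's ray), 0 where there is no reading.
- get_calibration(name): a dict with "fov_y" (degrees; the focal length in pixels is half the picture's height over the tangent of half this angle, whatever the lens; pixels are square), "cx", "cy" (the principal point, pixels), "origin" and "attitude" of the camera in the world; the wrist camera has in their place "mount" (4x4, takes a point from camera to tool coordinates, whose origin is the TCP and whose axes are the flange's). Camera axes: x right, y down, z forward; pixel columns grow to the right and rows downward; lengths in m; the calibration is good to about 2 mm. The wrist camera is an equidistant fisheye: a pixel r from the principal point sees the ray r / f radians off the axis. A picture is of the moment at which its call begins: read the wrist's pose just before it. get_calibration takes no time and is no camera call.
- finish_job(): hands the job in, once; it reports no verdict.
Trained networks look in the newest picture that a camera, given by its name, has taken for a name from the list of things; names that differ only in an ending like _2 or _b are one class to them, and where a whole thing is asked for, a point or a joint stands for the part that bears it (a point fixed in the world has none). Each returns a list of dicts, best first, with "p" (0 to 1); they miss things now and then, are a little off and sometimes report something else, mostly with a low value. They report only what shows in the picture. A call takes as long as a camera call. They do not tell look-alikes from the thing itself.
- search_frame(camera, label): "position" ([x, y, z] in m, in world coordinates, good to about 4 mm: the middle of the surface that is visible of it).
- cut_out(camera, label): "mask" (480x640 bool, what is visible of it).
The state is a dict: "time_s": time; "joints": joint angles; "joint_velocities": joint speeds; "effort": joint torques, N m; "tcp_pos": TCP position; "ee_rot": TCP orientation; "wrist_force": force on the tool from outside, world axes, zero at the start; "moment": the same for the moment, N m; "gripper_width": opening from 0.0 (shut) to 1.0 (fully open).
Only numpy, scipy, OpenCV 4.12 (cv2) and the standard library are available. Lean on these libraries where they do the work, as an engineer would, in place of code of your own. Each camera call takes 0.05 s, during which the arm holds its last target. There are 200 camera calls.

TASK

One of the four cores standing in the rack is a bare tube: its pin and copper tail are missing. Press the call button fully down with the fingertips and let it come back up, then point at the bare core from above: fingertips about 3 cm over the middle of its top, kept there for at least two seconds, and finish still pointing like that. Do not touch the cores or the rack, pick nothing up, and leave everything else where it is.

Things in the scene. Friction and masses are not known exactly. Their poses are not given: they have to be found in the camera images.
- core_rack: grey square plate fixed to the bench, 136x136x20 mm, with four round seats (36 mm wide, 10 mm deep) in a 2x2 pattern, 75 mm apart centre to centre. A core stands in each; which core is in which seat varies. Origin: centre of the plate's underside, on the bench top; x and y along its edges
- bare_core: the faulty core: plain tan tube, 32 mm across, 55 mm tall, with only a 10 mm open bore in its top, no pin and no tail. Stands loose and upright in a seat, its top 65 mm above the bench. Origin: centre of its underside; z up along the tube
- bare_core_top (a point): the centre of the bare core's top face, 55 mm above its underside; z up
- core_1: good wound core: the same tan paper tube, 32 mm across and 55 mm tall, but with a dark pin in its top and a copper tail that reaches 81 mm above its underside. Stands loose and upright in a seat of the rack. Origin: centre of its underside; z up along the tube
- core_2: good wound core: the same tan paper tube, 32 mm across and 55 mm tall, but with a dark pin in its top and a copper tail that reaches 81 mm above its underside. Stands loose and upright in a seat of the rack. Origin: centre of its underside; z up along the tube
- core_3: good wound core: the same tan paper tube, 32 mm across and 55 mm tall, but with a dark pin in its top and a copper tail that reaches 81 mm above its underside. Stands loose and upright in a seat of the rack. Origin: centre of its underside; z up along the tube
- call_button_top (a point): centre of the top of the call button's cap: a round black push cap, 34 mm across, its top 22 mm above the bench when released, in a small round grey housing fixed to the bench, nearer the robot than the rack and a little to the right; it is pressed straight down
- call_button (a joint): travel of the call button's cap in m: 0 released, grows downward to 0.006 fully pressed (about 5 N); a spring brings it back up
- spool_a: loose wire spool with white flanges, 69x53x30 mm, standing on a flange to the left of the rack; bystander. Origin: at its underside
- eraser_red: loose eraser in a card sleeve, 36x16x11 mm, lying between the button, the rack and the vice; bystander. Origin: centre of its underside
- tape_roll_blue: loose roll of tape, 72 mm across, 19 mm tall, lying flat to the robot's right; bystander. Origin: centre of its underside
- screwdriver: loose screwdriver, 163 mm long, 24 mm thick, lying at the right; bystander. Origin: at its underside
- marker_pen: loose marker pen, 133 mm long, 13 mm thick, lying in front of the tape reel; bystander. Origin: at its underside
Things that resemble listed ones, but are neither listed nor needed, are in the scene too. Leave any pink look-alike of the part that bears call_button_top alone.

How it is judged:
By the outcome, as a careful person would: the job done as asked, in the order asked, and still so for the second after the job is handed in, with the robot touching nothing.
It also fails if it takes over 35 s, if anything falls off the work surface, if the arm or the gripper's body presses on something with over 40 N, if the wrist force passes 120 N, or if a joint passes its speed limit or range.

## Working session

There is one attempt and no reset: what is moved stays moved. The work goes in short steps, Python scripts to look and compute and a tool call to move; the robot and the scene stay as the last step left them, time stands still between calls to the robot, and variables do not carry over. Pictures are saved under pics/ and viewed, about 8 in all and at most 12, crops included, and the job is handed in when it is done.

Besides the shell and the picture viewer there is one more tool, called after "Emit:" by a JSON object that holds its "op" and its "data", one argument or row to a line. arm_command: Moves the arm, as the interface text tells. Its arguments: {"type":"object","properties":{"rows":{"type":"array","items":{"type":"object","properties":{"fingers":{"type":"number"},"travel":{"type":"array","items":{"type":"number"}},"roll":{"type":"number"}}}}},"required":["rows"]}

```bash
mkdir -p pics; cat > h.py <<'E'
import numpy as np, cv2
from station import *
def unproj(cam,dep,u,v):
    c=get_calibration(cam); f=240/np.tan(np.radians(c["fov_y"])/2)
    z=dep[v,u]; p=np.array([(u-c["cx"])*z/f,(v-c["cy"])*z/f,z])
    return np.array(c["attitude"])@p+np.array(c["origin"])
def save(n,im): cv2.imwrite("pics/"+n,cv2.cvtColor(im,cv2.COLOR_RGB2BGR))
E
python3 - <<'E'
from h import *
for c in ("scene","top"):
    p,d=capture(c); save(c+"1.png",p); np.savez(c+".npz",p=p,d=d)
    for l in ("bare_core","core_1","call_button_top","core_rack"):
        print(c,l,[(np.round(r["position"],3).tolist(),round(r["p"],2)) for r in search_frame(c,l)])
s=sense(); print(s["time_s"],s["tcp_pos"],np.round(s["ee_rot"],3).tolist(),s["wrist_force"])
E
```

```text
scene bare_core [([0.602, 0.036, 0.055], 0.85)]
scene core_1 [([0.66, -0.05, 0.056], 0.91), ([0.677, 0.028, 0.059], 0.87), ([0.587, -0.044, 0.059], 0.72), ([0.441, -0.122, 0.022], 0.61), ([0.642, -0.008, 0.017], 0.54)]
scene call_button_top [([0.348, -0.078, 0.019], 0.66), ([0.495, -0.036, 0.019], 0.6)]
scene core_rack [([0.639, -0.01, 0.02], 0.65)]
top bare_core [([0.584, 0.026, 0.063], 0.74)]
top core_1 [([0.574, -0.044, 0.062], 0.74), ([0.66, 0.015, 0.062], 0.62), ([0.646, -0.052, 0.064], 0.55)]
top call_button_top [([0.433, -0.12, 0.023], 0.73), ([0.483, -0.036, 0.026], 0.71), ([0.342, -0.081, 0.018], 0.59), ([0.62, -0.013, 0.022], 0.38)]
top core_rack [([0.617, -0.016, 0.019], 0.56)]
0.5 [0.19939054 0.59227737 0.23349858] [[0.948, -0.319, -0.0], [-0.319, -0.948, -0.0], [-0.0, 0.0, -1.0]] [-0.52051622  0.04082517  0.07945279]
```

View pics/scene1.png

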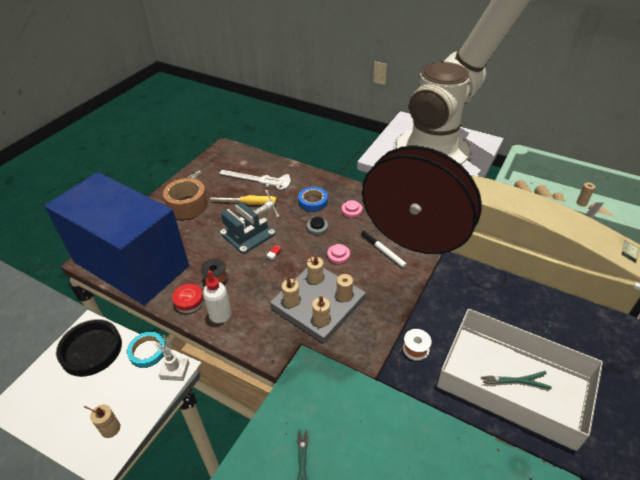

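View pics/top1.png

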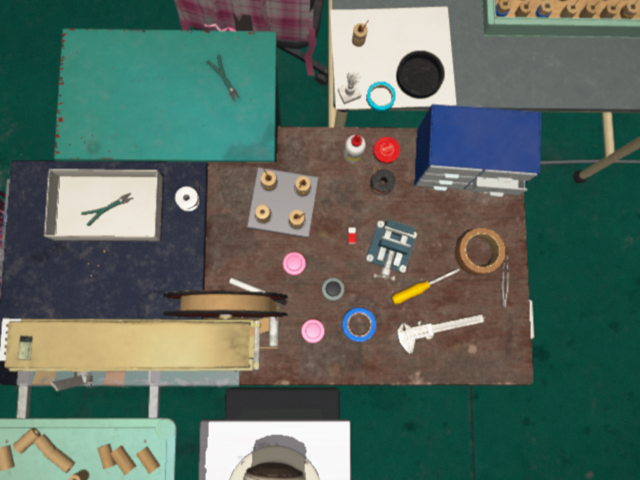

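```bash
python3 - <<'E'
from h import *
for c,pts in (("scene",dict(black=(317,224),pinkA=(338,252),pinkB=(351,207),bare=(345,279),c1=(315,263),c2=(290,284),c3=(321,302),reel_top=(420,150),reel_l=(364,200),reel_bot=(440,250),beige1=(500,190),beige2=(620,240),bench=(330,240),platecorner=(363,297))),
 ("top",dict(black=(333,289),pinkA=(294,263),pinkB=(313,331),bare=(263,212),c1=(297,218),c2=(303,184),c3=(269,180),reel=(225,292),reelR=(285,296),reelL=(167,296),beige=(130,345),beigeR=(255,345),x1=(268,330),x2=(70,380),x3=(60,240),armb=(275,465),bench=(320,230)))):
    z=np.load(c+".npz")
    for k,(u,v) in pts.items(): print(c,k,unproj(c,z["d"],u,v).round(3), z["p"][v,u])
c=get_calibration("top");print(c["origin"],np.round(c["attitude"],3).tolist())
# height map of top + scene, arm-region
H={}
for c in("scene","top"):
    z=np.load(c+".npz");d=z["d"];C=get_calibration(c);f=240/np.tan(np.radians(C["fov_y"])/2)
    v,u=np.mgrid[:480,:640];P=np.stack([(u-C["cx"])*d/f,(v-C["cy"])*d/f,d],-1)[d>0]@np.array(C["attitude"]).T+np.array(C["origin"])
    for X,Y,Z in P:
        k=(int(X//.1),int(Y//.1))
        if 0<=k[0]<9 and -6<=k[1]<9: H[k]=max(H.get(k,-9),Z)
print("cols y",[j/10 for j in range(8,-7,-1)])
for i in range(8,-1,-1): print(i/10,[int(100*H.get((i,j),-9)) for j in range(8,-7,-1)])
E
```

```text
scene black [ 0.439 -0.116  0.023] [37 37 36]
scene pinkA [ 0.493 -0.033  0.021] [252 173 201]
scene pinkB [ 0.35  -0.074  0.023] [252 172 199]
scene bare [0.585 0.03  0.06 ] [118  96  68]
scene c1 [ 0.582 -0.039  0.067] [60 36 21]
scene c2 [ 0.654 -0.053  0.069] [74 55 38]
scene c3 [0.679 0.029 0.092] [146  90  64]
scene reel_top [0.371 0.078 0.247] [41 21 17]
scene reel_l [ 0.405 -0.018  0.108] [23 17 17]
scene reel_bot [0.404 0.163 0.041] [46 21 17]
scene beige1 [0.295 0.234 0.154] [225 205 150]
scene beige2 [0.284 0.473 0.113] [206 183 134]
scene bench [ 0.452 -0.075  0.001] [97 76 65]
scene platecorner [0.574 0.066 0.014] [62 61 60]
top black [ 0.428 -0.123  0.018] [80 79 80]
top pinkA [ 0.484 -0.037  0.02 ] [252 181 215]
top pinkB [ 0.338 -0.079  0.026] [251 196 225]
top bare [0.595 0.031 0.031] [116  94  66]
top c1 [ 0.585 -0.044  0.02 ] [138 109  72]
top c2 [ 0.651 -0.056  0.062] [81 59 38]
top c3 [0.66  0.017 0.058] [120  95  64]
top reel [0.403 0.084 0.254] [42 41 41]
top reelR [ 0.402 -0.021  0.165] [19 20 21]
top reelL [0.403 0.21  0.144] [41 25 22]
top beige [0.309 0.275
[... 325 characters left out ...]
88, 0.152], [-1.0, -0.005, -0.025], [0.025, -0.152, -0.988]]
cols y [0.8, 0.7, 0.6, 0.5, 0.4, 0.3, 0.2, 0.1, 0.0, -0.1, -0.2, -0.3, -0.4, -0.5, -0.6]
0.8 [-900, -900, -900, 0, 1, 1, 1, 1, 1, 0, 9, 4, 3, 0, 0]
0.7 [-900, -22, 0, 1, 1, 1, 1, 1, 2, 1, 13, 3, 17, 17, 17]
0.6 [-900, -19, 0, 1, 6, 6, 6, 3, 9, 8, 1, 4, 17, 17, 17]
0.5 [-900, -24, 0, 1, 6, 5, 6, 1, 7, 9, 2, 8, 5, 5, 1]
0.4 [-900, -24, 0, 0, 1, 1, 19, 25, 25, 20, 2, 8, 5, 5, 1]
0.3 [-900, -900, -900, 11, 13, 15, 19, 25, 25, 21, 2, 2, 1, 1, 1]
0.2 [-900, -900, -900, 11, 15, 15, 16, 16, 13, 1, 1, 1, 1, 1, 0]
0.1 [-71, -72, -72, 6, 6, 6, 7, 6, 0, 0, 1, -72, -72, -72, -72]
0.0 [-72, -72, -72, 3, 5, 5, 6, 6, 24, 24, 0, -72, -72, -71, -71]
```

```bash
python3 - <<'E'
from h import *
for c in("scene","top"):
    z=np.load(c+".npz");d=z["d"];im=z["p"].astype(int);C=get_calibration(c);f=240/np.tan(np.radians(C["fov_y"])/2)
    v,u=np.mgrid[:480,:640];P=np.stack([(u-C["cx"])*d/f,(v-C["cy"])*d/f,d],-1)@np.array(C["attitude"]).T+np.array(C["origin"])
    for n,(x,y),h in(("black",(.434,-.12),(.016,.03)),("bare",(.59,.03),(.058,.072)),("plate",(.625,-.012),(.015,.025))):
        r=.12 if n=="plate" else .03
        m=(d>0)&(abs(P[...,0]-x)<r)&(abs(P[...,1]-y)<r)&(P[...,2]>h[0])&(P[...,2]<h[1])
        q=P[m]; print(c,n,m.sum(),"mid",((q.max(0)+q.min(0))/2).round(4),"mean",q.mean(0).round(4),"ext",np.ptp(q,0).round(3),"rect",cv2.minAreaRect(q[:,:2].astype(np.float32)))
t=[cv2.resize(np.load(c+".npz")["p"][b:b+100,a:a+130],None,fx=4,fy=4,interpolation=2) for c,a,b in(("scene",260,205),("top",240,195))]
save("crop1.png",cv2.resize(np.hstack(t),None,fx=.75,fy=.75))
s=sense();R=np.array(s["ee_rot"]);print(R.T@(np.array([.434,-.12,.234])-s["tcp_pos"])*100)
E
```

```text
scene black 133 mid [ 0.4309 -0.1207  0.0211] mean [ 0.4333 -0.1207  0.0221] ext [0.033 0.034 0.01 ] rect ((0.43086329102516174, -0.12073993682861328), (0.03327148035168648, 0.03353213518857956), 0.9462841749191284)
scene bare 189 mid [0.5918 0.0319 0.0646] mean [0.5932 0.0325 0.0647] ext [0.033 0.032 0.013] rect ((0.5915850400924683, 0.03150426596403122), (0.030771777033805847, 0.030486349016427994), 34.04298782348633)
scene plate 2550 mid [ 0.6035 -0.0109  0.02  ] mean [ 0.6326 -0.0049  0.0206] ext [0.195 0.156 0.01 ] rect ((0.60130375623703, -0.008005186915397644), (0.13784250617027283, 0.18155957758426666), 80.69425964355469)
top black 204 mid [ 0.4293 -0.1216  0.0222] mean [ 0.4295 -0.1222  0.0217] ext [0.046 0.046 0.012] rect ((0.4285140037536621, -0.12175387889146805), (0.045562103390693665, 0.038439199328422546), 28.91702651977539)
top bare 164 mid [0.5907 0.0311 0.065 ] mean [0.5902 0.031  0.0651] ext [0.032 0.03  0.013] rect ((0.5903158187866211, 0.031165052205324173), (0.030816003680229187, 0.030731339007616043), 36.20806121826172)
top plate 2521 mid [ 0.6028 -0.0119  0.02  ] mean [ 0.6186 -0.0123  0.0203] ext [0.195 0.152 0.01 ] rect ((0.6015496850013733, -0.008458472788333893), (0.13644327223300934, 0.17830312252044678), 80.65245056152344)
[ 4.49648467e+01  6.00164117e+01 -4.32048235e-02]
```

View pics/crop1.png

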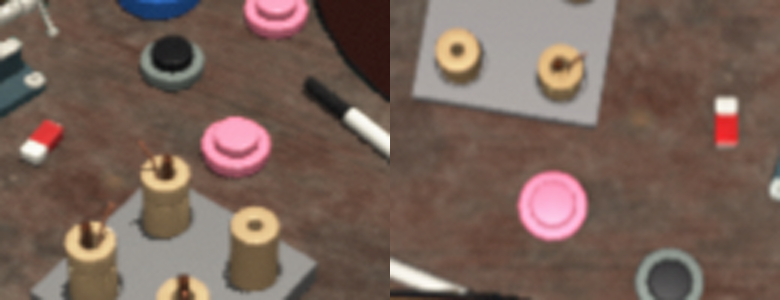

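Emit:
{"op": "arm_command", "data": {
  "rows": [
    {"fingers":0,"travel":[0,0,-5]},
    {"fingers":0,"travel":[0,0,-10]},
    {"fingers":0,"travel":[0,0,-14]},
    {"fingers":0,"travel":[0,0,-14]}
  ]
}}

```text
validation failed for argument at $.ro...
```

The black cap in the grey housing (scene 317,224 / top 333,289) is the call button; the pink ones at scene (338,254) and (352,209) are look-alikes. The bare core is at scene (345,279) / top (263,212): it has an open bore, and the other three have a pin and tail. Both cameras agree on the positions: button (0.430, -0.121) and bare core top (0.591, 0.031, 0.065).

Emit:
{"op": "arm_command", "data": {
  "rows": [
    {"fingers":0,"travel":[0,0,-4],"roll":0},
    {"fingers":0,"travel":[0,0,-8],"roll":0},
    {"fingers":0,"travel":[0,0,-12],"roll":0},
    {"fingers":0,"travel":[0,0,-14],"roll":0},
    {"fingers":0,"travel":[0,0,-14],"roll":0}
  ]
}}

```text
time_s: 1.0
tcp_pos: [0.1999, 0.5934, 0.3781]
ee_rot: [[0.948, -0.319, 0.002], [-0.319, -0.948, 0.008], [-0.001, -0.008, -1.0]]
wrist_force: [-0.1, 1.3, 0.1]
gripper_width: 0.627
```

Emit:
{"op": "arm_command", "data": {
  "rows": [
    {"fingers":0,"travel":[4,3,0],"roll":4},
    {"fingers":0,"travel":[8,6,0],"roll":8},
    {"fingers":0,"travel":[12,8.5,0],"roll":12},
    {"fingers":0,"travel":[16,11,0],"roll":16},
    {"fingers":0,"travel":[20,14,0],"roll":20},
    {"fingers":0,"travel":[24,17,0],"roll":24},
    {"fingers":0,"travel":[28,19.5,0],"roll":28},
    {"fingers":0,"travel":[32,22.5,0],"roll":32},
    {"fingers":0,"travel":[34,24,0],"roll":36},
    {"fingers":0,"travel":[34,24,0],"roll":36}
  ]
}}

```text
time_s: 2.0
tcp_pos: [0.4459, 0.2537, 0.3724]
ee_rot: [[0.575, -0.818, -0.002], [-0.818, -0.575, -0.002], [0.0, 0.002, -1.0]]
wrist_force: [-0.0, 0.2, 0.2]
gripper_width: 0.003
```

```bash
python3 - <<'E'
from h import *
s=sense();R=np.array(s["ee_rot"]);print(s["tcp_pos"],s["joints"],R.T@(np.array([.430,-.121,.37])-s["tcp_pos"])*100, "roll to y||x",np.degrees(np.arctan2(R[1,1],R[0,1])))
E
```

```text
[0.4459314  0.25365574 0.37241209] [ 4.77764009e+01  7.09207946e+00 -1.65179742e-01 -7.53137220e-03
 -8.28681643e+01 -1.26926433e+01] [29.74314039 22.83682178  0.30115606] roll to y||x -144.91720751952022
```

Emit:
{"op": "arm_command", "data": {
  "rows": [
    {"fingers":0,"travel":[3.5,2.7,0],"roll":4},
    {"fingers":0,"travel":[7,5.4,0],"roll":8},
    {"fingers":0,"travel":[10.5,8.1,0],"roll":12},
    {"fingers":0,"travel":[14,10.8,0],"roll":16},
    {"fingers":0,"travel":[17.5,13.5,0],"roll":20},
    {"fingers":0,"travel":[21,16.2,0],"roll":24},
    {"fingers":0,"travel":[24.5,18.9,0],"roll":28},
    {"fingers":0,"travel":[28,21.5,0],"roll":32},
    {"fingers":0,"travel":[29.7,22.8,0],"roll":35},
    {"fingers":0,"travel":[29.7,22.8,0],"roll":35}
  ]
}}

```text
time_s: 3.0
tcp_pos: [0.4307, -0.119, 0.3725]
ee_rot: [[0.004, -1.0, -0.002], [-1.0, -0.004, 0.0], [-0.0, 0.002, -1.0]]
wrist_force: [-0.3, -0.3, 0.1]
gripper_width: 0.003
```

```bash
python3 - <<'E'
from h import *
s=sense();R=np.array(s["ee_rot"]);t=np.array(s["tcp_pos"]);print(t,R.T@(np.array([.430,-.121,.033])-t)*100,R.round(3).tolist())
p,d=capture("wrist");C=get_calibration("wrist");print(C)
f=240/np.tan(np.radians(C["fov_y"])/2);M=np.array(C["mount"])
for n,w in(("btn",(.43,-.121,.022)),("bare",(.591,.0315,.065)),("tip",t+R@[0,0,.011])):
    q=np.linalg.inv(M)@np.r_[R.T@(np.array(w)-t),1];q=q[:3];a=np.arctan2(np.hypot(q[0],q[1]),q[2]);e=q[:2]/np.hypot(*q[:2])
    uv=(np.array([C["cx"],C["cy"]])+f*a*e);print(n,uv.round(1))
    cv2.drawMarker(p,tuple(int(x) for x in uv.round()),(0,255,0),0,9,1)
save("wrist1.png",p)
E
```

```text
[ 0.43070568 -0.11902221  0.37254665] [2.01855572e-01 7.89130041e-03 3.39547130e+01] [[0.004, -1.0, -0.002], [-1.0, -0.004, 0.0], [-0.0, 0.002, -1.0]]
{'fov_y': 65.70646984690485, 'cx': 321.82304496110146, 'cy': 241.3217710297609, 'mount': array([[ 4.19168039e-04, -9.70434576e-01, -2.41363952e-01,
         6.44808312e-02],
       [ 9.99999857e-01,  3.26272507e-04,  4.24843298e-04,
         2.97962873e-04],
       [-3.33532204e-04, -2.41364095e-01,  9.70434574e-01,
        -1.50722965e-01],
       [ 0.00000000e+00,  0.00000000e+00,  0.00000000e+00,
         1.00000000e+00]])}
btn [321.5 196.8]
bare [205.9 311. ]
tip [321.  291.7]
```

View pics/wrist1.png

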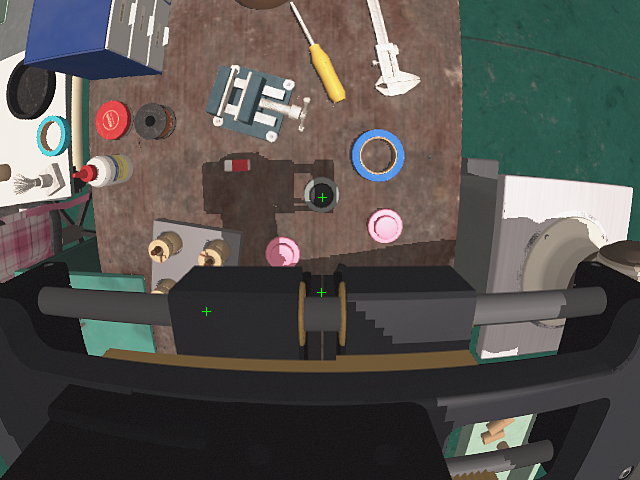

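Picture 4: the wrist view shows the black cap right under the predicted mark (322,197), with the pink ones at (283,250) and (385,225). I'll descend.

Emit:
{"op": "arm_command", "data": {
  "rows": [
    {"fingers":0,"travel":[0.2,0,4],"roll":0},
    {"fingers":0,"travel":[0.2,0,8],"roll":0},
    {"fingers":0,"travel":[0.2,0,12],"roll":0},
    {"fingers":0,"travel":[0.2,0,16],"roll":0},
    {"fingers":0,"travel":[0.2,0,20],"roll":0},
    {"fingers":0,"travel":[0.2,0,24],"roll":0},
    {"fingers":0,"travel":[0.2,0,28],"roll":0},
    {"fingers":0,"travel":[0.2,0,31],"roll":0},
    {"fingers":0,"travel":[0.2,0,32.5],"roll":0},
    {"fingers":0,"travel":[0.2,0,32.5],"roll":0}
  ]
}}

```text
time_s: 4.05
tcp_pos: [0.4295, -0.1185, 0.0463]
ee_rot: [[0.01, -1.0, -0.006], [-1.0, -0.01, -0.0], [0.0, 0.006, -1.0]]
wrist_force: [-0.8, 0.2, -0.2]
gripper_width: 0.009
```

```bash
python3 - <<'E'
from h import *
s=sense();print(s["tcp_pos"],s["wrist_force"])
E
```

```text
[ 0.42950574 -0.11845528  0.04630991] [-0.84675047  0.17792259 -0.21309385]
```

Emit:
{"op": "arm_command", "data": {
  "rows": [
    {"fingers":0,"travel":[0.2,0,0.6],"roll":0},
    {"fingers":0,"travel":[0.2,0,1.1],"roll":0},
    {"fingers":0,"travel":[0.2,0,1.4],"roll":0},
    {"fingers":0,"travel":[0.2,0,1.6],"roll":0},
    {"fingers":0,"travel":[0.2,0,1.8],"roll":0},
    {"fingers":0,"travel":[0.2,0,1.8],"roll":0}
  ]
}}

```text
time_s: 4.65
tcp_pos: [0.4315, -0.1217, 0.0308]
ee_rot: [[0.007, -1.0, 0.001], [-1.0, -0.007, 0.0], [-0.0, -0.001, -1.0]]
wrist_force: [-0.5, 1.2, 3.3]
gripper_width: 0.008
```

Contact at 3 N. I'll press on in small steps until the bottom stop shows.

Emit:
{"op": "arm_command", "data": {
  "rows": [
    {"fingers":0,"travel":[0,0,0.15],"roll":0},
    {"fingers":0,"travel":[0,0,0.3],"roll":0},
    {"fingers":0,"travel":[0,0,0.4],"roll":0},
    {"fingers":0,"travel":[0,0,0.4],"roll":0},
    {"fingers":0,"travel":[0,0,0.4],"roll":0}
  ]
}}

```text
time_s: 5.15
tcp_pos: [0.4316, -0.1218, 0.0273]
ee_rot: [[0.007, -1.0, 0.001], [-1.0, -0.007, -0.0], [0.0, -0.001, -1.0]]
wrist_force: [-2.1, 3.0, 9.9]
gripper_width: 0.006
```

Emit:
{"op": "arm_command", "data": {
  "rows": [
    {"fingers":0,"travel":[0,0,0.1],"roll":0},
    {"fingers":0,"travel":[0,0,0.1],"roll":0},
    {"fingers":0,"travel":[0,0,0.1],"roll":0}
  ]
}}

```text
time_s: 5.45
tcp_pos: [0.4316, -0.1218, 0.0271]
ee_rot: [[0.008, -1.0, 0.001], [-1.0, -0.008, -0.0], [0.0, -0.001, -1.0]]
wrist_force: [-4.2, 4.3, 18.2]
gripper_width: 0.003
```

Bottom stop confirmed: 18 N with no further motion. I'll go up.

Emit:
{"op": "arm_command", "data": {
  "rows": [
    {"fingers":0,"travel":[0,0,-1],"roll":0},
    {"fingers":0,"travel":[0,0,-3],"roll":0},
    {"fingers":0,"travel":[0,0,-7],"roll":0},
    {"fingers":0,"travel":[0,0,-11],"roll":0},
    {"fingers":0,"travel":[0,0,-15],"roll":0},
    {"fingers":0,"travel":[0,0,-19],"roll":0},
    {"fingers":0,"travel":[0,0,-23],"roll":0},
    {"fingers":0,"travel":[0,0,-25],"roll":0},
    {"fingers":0,"travel":[0,0,-25],"roll":0}
  ]
}}

```text
time_s: 6.35
tcp_pos: [0.4327, -0.1221, 0.2787]
ee_rot: [[0.007, -1.0, 0.007], [-1.0, -0.007, -0.0], [0.0, -0.007, -1.0]]
wrist_force: [0.3, -0.7, -0.2]
gripper_width: 0.009
```

```bash
python3 - <<'E'
from h import *
s=sense();R=np.array(s["ee_rot"]);t=np.array(s["tcp_pos"]);print(t,s["wrist_force"],R.T@(np.array([.591,.0315,.106])-t)*100)
p,d=capture("scene");save("scene2.png",cv2.resize(p[180:340,220:420],None,fx=3,fy=3))
print(unproj("scene",d,317,224))
E
```

```text
[ 0.43268247 -0.12211285  0.27870366] [ 0.25176587 -0.69744296 -0.17734891] [-15.25900019 -15.81049764  17.38016314]
[ 0.44140517 -0.11461301  0.02500529]
```

View pics/scene2.png

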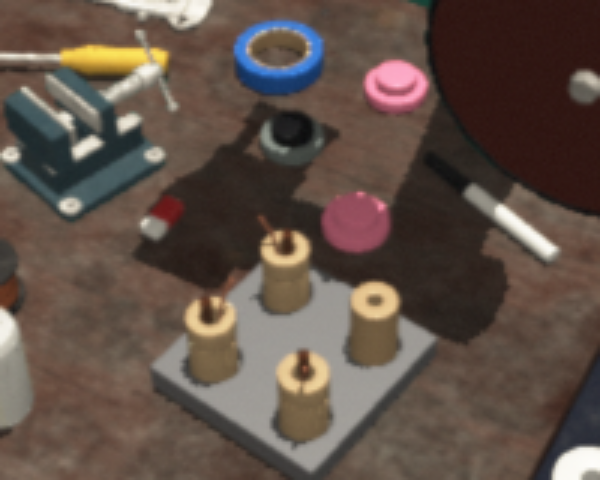

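Picture 5: the cap at crop (293,127) is back up. The bare core at crop (375,300) has an open bore, and nothing else has moved. I'll move across at height.

Emit:
{"op": "arm_command", "data": {
  "rows": [
    {"fingers":0,"travel":[-2.5,-2.6,0],"roll":0},
    {"fingers":0,"travel":[-5,-5.2,0],"roll":0},
    {"fingers":0,"travel":[-7.5,-7.8,0],"roll":0},
    {"fingers":0,"travel":[-10,-10.4,0],"roll":0},
    {"fingers":0,"travel":[-12.5,-13,0],"roll":0},
    {"fingers":0,"travel":[-15.3,-15.9,0],"roll":0},
    {"fingers":0,"travel":[-15.3,-15.9,3],"roll":0},
    {"fingers":0,"travel":[-15.3,-15.9,6],"roll":0},
    {"fingers":0,"travel":[-15.3,-15.9,9],"roll":0},
    {"fingers":0,"travel":[-15.3,-15.9,9],"roll":0}
  ]
}}

```text
time_s: 7.4
tcp_pos: [0.5851, 0.0314, 0.1787]
ee_rot: [[0.006, -1.0, -0.014], [-1.0, -0.006, -0.003], [0.003, 0.014, -1.0]]
wrist_force: [-0.6, -0.4, -0.5]
gripper_width: 0.003
```

```bash
python3 - <<'E'
from h import *
s=sense();R=np.array(s["ee_rot"]);t=np.array(s["tcp_pos"]);print(t,s["wrist_force"],R.T@(np.array([.591,.0315,.106])-t)*100)
E
```

```text
[0.58505912 0.03144645 0.17871953] [-0.61064289 -0.36640748 -0.4957884 ] [-0.02166202 -0.69629661  7.26284915]
```

Emit:
{"op": "arm_command", "data": {
  "rows": [
    {"fingers":0,"travel":[0,0,2],"roll":0},
    {"fingers":0,"travel":[0,0,4],"roll":0},
    {"fingers":0,"travel":[0,0,5.5],"roll":0},
    {"fingers":0,"travel":[0,0,6.5],"roll":0},
    {"fingers":0,"travel":[0,0,6.5],"roll":0},
    {"fingers":0,"travel":[0,0,6.5],"roll":0},
    {"fingers":0,"travel":[0,0,6.5],"roll":0}
  ]
}}

```text
time_s: 8.1
tcp_pos: [0.5899, 0.0324, 0.1217]
ee_rot: [[0.007, -1.0, 0.002], [-1.0, -0.007, 0.0], [-0.0, -0.002, -1.0]]
wrist_force: [-0.0, 0.1, 0.4]
gripper_width: 0.004
```

```bash
python3 - <<'E'
from h import *
s=sense();R=np.array(s["ee_rot"]);t=np.array(s["tcp_pos"]);print(t,s["wrist_force"],R.T@(np.array([.591,.0315,.106])-t)*100)
p,d=capture("scene");save("scene3.png",cv2.resize(p[180:340,220:420],None,fx=3,fy=3))
E
```

```text
[0.58990175 0.03238973 0.12171255] [-0.01707319  0.11035291  0.42034011] [ 0.09026301 -0.10597019  1.57144586]
```

View pics/scene3.png

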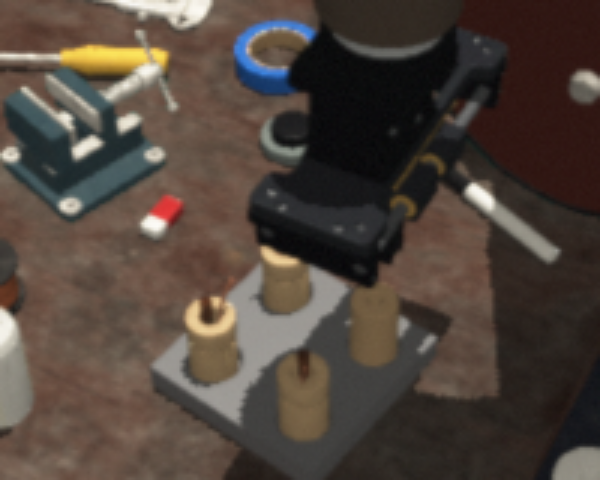

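Picture 6: the hand is over the bare core at crop (375,300), all four cores are upright and nothing is touched. I'll go down the last 1.5 cm and hold for over two seconds.

Emit:
{"op": "arm_command", "data": {
  "rows": [
    {"fingers":0,"travel":[0.1,-0.1,0.7],"roll":0},
    {"fingers":0,"travel":[0.1,-0.1,1.2],"roll":0},
    {"fingers":0,"travel":[0.1,-0.1,1.5],"roll":0},
    {"fingers":0,"travel":[0.1,-0.1,1.5],"roll":0},
    {"fingers":0,"travel":[0.1,-0.1,1.5],"roll":0},
    {"fingers":0,"travel":[0.1,-0.1,1.5],"roll":0},
    {"fingers":0,"travel":[0.1,-0.1,1.5],"roll":0},
    {"fingers":0,"travel":[0.1,-0.1,1.5],"roll":0},
    {"fingers":0,"travel":[0.1,-0.1,1.5],"roll":0},
    {"fingers":0,"travel":[0.1,-0.1,1.5],"roll":0}
  ]
}}

```text
time_s: 9.15
tcp_pos: [0.5902, 0.0313, 0.1056]
ee_rot: [[0.007, -1.0, 0.0], [-1.0, -0.007, 0.0], [-0.0, -0.0, -1.0]]
wrist_force: [-0.7, -0.0, 0.0]
gripper_width: 0.009
```

Emit:
{"op": "arm_command", "data": {
  "rows": [
    {"fingers":0,"travel":[0,0,0],"roll":0},
    {"fingers":0,"travel":[0,0,0],"roll":0},
    {"fingers":0,"travel":[0,0,0],"roll":0},
    {"fingers":0,"travel":[0,0,0],"roll":0},
    {"fingers":0,"travel":[0,0,0],"roll":0},
    {"fingers":0,"travel":[0,0,0],"roll":0},
    {"fingers":0,"travel":[0,0,0],"roll":0},
    {"fingers":0,"travel":[0,0,0],"roll":0},
    {"fingers":0,"travel":[0,0,0],"roll":0},
    {"fingers":0,"travel":[0,0,0],"roll":0}
  ]
}}

```text
time_s: 10.15
tcp_pos: [0.5902, 0.0313, 0.1055]
ee_rot: [[0.007, -1.0, 0.0], [-1.0, -0.007, -0.0], [0.0, -0.0, -1.0]]
wrist_force: [1.0, -0.2, -0.5]
gripper_width: 0.004
```

```bash
python3 - <<'E'
from h import *
s=sense();R=np.array(s["ee_rot"]);t=np.array(s["tcp_pos"]);print(t,s["wrist_force"],"tip",t+R[:,2]*.011)
p,d=capture("wrist");q,_=capture("top")
save("end.png",np.hstack([cv2.resize(p,(480,360)),cv2.resize(q[150:310,200:340],(315,360))]))
E
```

```text
[0.5901913  0.03129643 0.10554484] [ 1.00048241 -0.20259004 -0.46740569] tip [0.5901914  0.03129643 0.09454484]
```

View pics/end.png

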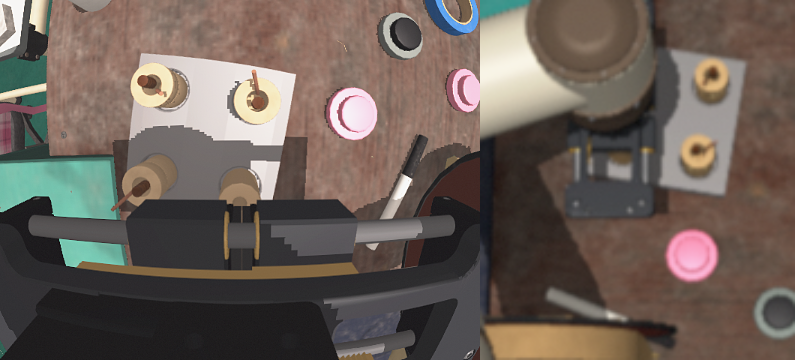

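Picture 7: in the wrist view the fingers are centred over the bare core at (240,190). The three tailed cores are clear of them and the cap at (402,32) is up. I'll hold longer, then hand in.

Emit:
{"op": "arm_command", "data": {
  "rows": [
    {"fingers":0,"travel":[0,0,0],"roll":0},
    {"fingers":0,"travel":[0,0,0],"roll":0},
    {"fingers":0,"travel":[0,0,0],"roll":0},
    {"fingers":0,"travel":[0,0,0],"roll":0},
    {"fingers":0,"travel":[0,0,0],"roll":0},
    {"fingers":0,"travel":[0,0,0],"roll":0},
    {"fingers":0,"travel":[0,0,0],"roll":0},
    {"fingers":0,"travel":[0,0,0],"roll":0},
    {"fingers":0,"travel":[0,0,0],"roll":0},
    {"fingers":0,"travel":[0,0,0],"roll":0}
  ]
}}

```text
time_s: 11.25
tcp_pos: [0.5902, 0.0313, 0.1055]
ee_rot: [[0.007, -1.0, -0.0], [-1.0, -0.007, -0.0], [0.0, 0.0, -1.0]]
wrist_force: [0.5, 0.8, -0.3]
gripper_width: 0.002
```

Emit:
{"op": "arm_command", "data": {
  "rows": [
    {"fingers":0,"travel":[0,0,0],"roll":0},
    {"fingers":0,"travel":[0,0,0],"roll":0},
    {"fingers":0,"travel":[0,0,0],"roll":0},
    {"fingers":0,"travel":[0,0,0],"roll":0},
    {"fingers":0,"travel":[0,0,0],"roll":0},
    {"fingers":0,"travel":[0,0,0],"roll":0},
    {"fingers":0,"travel":[0,0,0],"roll":0},
    {"fingers":0,"travel":[0,0,0],"roll":0},
    {"fingers":0,"travel":[0,0,0],"roll":0},
    {"fingers":0,"travel":[0,0,0],"roll":0}
  ]
}}

```text
time_s: 12.25
tcp_pos: [0.5902, 0.0313, 0.1056]
ee_rot: [[0.007, -1.0, 0.0], [-1.0, -0.007, -0.0], [0.0, -0.0, -1.0]]
wrist_force: [-0.3, -0.1, 0.8]
gripper_width: 0.003
```

```bash
python3 -c "
from h import *
s=sense();print(s['time_s'],s['tcp_pos'],s['wrist_force']);print(finish_job())"
```

```text
12.25 [0.59017326 0.03127648 0.10555272] [-0.29732168 -0.14698512  0.84483599]
the job is handed in; nothing more can be done
None
```

I pressed the black call button fully and let it come back up, then pointed at the bare core and handed the job in at 12.25 s, still pointing.

- **Button:** I pushed with shut fingertips until it stopped moving at about 18 N. A later picture shows the cap back up. I left both pink look-alikes alone.
- **Pointing:** the fingertips are at (0.590, 0.031, 0.095), about 3 cm over the bare core's top at (0.591, 0.031, 0.065). I held there for just over 3 s.
- **Last checks:** wrist force was about 1 N or less (noise level), and the pictures showed all cores upright and nothing moved. The fingertips themselves are hidden in the fixed cameras' views. Their position comes from the arm's own reading and from the wrist picture, which shows them centred on the bare core. No check failed, but the first network positions from the two cameras differed by up to 2 cm. My own depth measurements agreed within about 2 mm, so I used those.

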